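Dial the espresso grinder back to its marked grind

TASK

The espresso grinder has been cleaned and its grind collar now stands too coarse. With one finger, without gripping anything: push the clamp lever round to its stop to free the collar, push the collar's arm clockwise until the collar's pointer lines up with the tab of the memory ring, then push the clamp lever all the way back so the collar is locked there. Do not shift the tab, do not force the collar while it is clamped, and leave the things standing about where they are.

Things in the scene. Friction and masses are not known exactly. Their poses are not given: they have to be found in the camera images.
- grinder: white espresso grinder, fixed, its clear hopper taken off: foot 226 x 132 mm, motor body 136 x 120 mm up to 163 mm, round burr chamber of radius 68 mm with a flat top at 190 mm. Origin on the counter under the vertical burr axis; own -x is its front (chute, portafilter fork below), +y its left, z up. Angles below are in this frame, from its +x, counterclockwise from above
- collar (a joint): turning of the grind collar about the vertical burr axis, rad; 0 = coarse stop, grows CLOCKWISE seen from above up to 1.75 (fine stop). The push arm stands at (140 deg - value), the pointer at (250 deg - value). Friction: with the clamp released about 3 N at the arm's grip turns it, and it stays where it is left; clamped, a brake shoe holds it up to about 11 N
- collar_axis (a point): point on the burr axis at the height of the push arm's centreline, 205 mm above the counter. The collar is an aluminium knurled ring of radius 50 mm from 194 to 214 mm, with a hopper neck of radius 37 mm up to 222 mm
- push_grip (a point): push point of the collar's arm: on the centreline of the black sleeve, 95 mm from the burr axis, 205 mm above the counter. The arm is a level rod pointing straight out from the axis; the sleeve is 18 mm thick and reaches from 70 to 114 mm from the axis; push on its counterclockwise side (not on both sides at once) to turn the collar clockwise; the space round it outside the burr chamber is free
- pointer_tip (a point): tip of the small black pointer fin on the collar's rim, 60 mm from the burr axis, 202 mm above the counter, 110 deg counterclockwise of the arm
- memory_ring (a joint): turning of the thin dark memory ring under the collar, same zero and direction as joint collar: pointer and tab are in line when both values are equal. Set by the barista, stiff, to be left alone
- tab_tip (a point): inner tip of the memory ring's tab, 60 mm from the burr axis, 198 mm above the counter, at (250 deg - memory_ring value). The tab is a 5 mm wide dark block that reaches outward to 75 mm and up to 199 mm
- clamp (a joint): turning of the black clamp lever about its own upright pivot, rad; 0 = clamped (handle at 235 deg, toward the grinder's front right), grows COUNTERCLOCKWISE seen from above to 1.5 = released at its stop (handle at 321 deg, toward the back right). It stays where it is left; about 3 N at its grip moves it
- clamp_axis (a point): point on the clamp lever's pivot at the height of its handle, 205 mm above the counter; the pivot is 83 mm from the burr axis at 280 deg (the grinder's right side), hub radius 12 mm, up to 214 mm
- clamp_grip (a point): push point of the clamp lever: on the centreline of its level handle, 54 mm from the pivot and 205 mm above the counter; the handle is 12 to 16 mm thick and ends 68 mm from the pivot; its clockwise side is pushed to release, its counterclockwise side to clamp, never both at once; nothing stands under it
- tamper: coffee tamper with a wooden handle, 58 mm across, 99 mm tall, upright; loose bystander beside the grinder; origin at its underside
- white_cup: white china cup, 68 x 90 mm with its ear, 72 mm tall; loose bystander beside the grinder; origin at its underside
- portafilter: portafilter lying flat, 90 x 210 mm, 37 mm high; loose bystander to the left of the scale; origin at its underside
- milk_jug_small: small steel milk jug, 60 x 90 mm, 88 mm tall; loose bystander to the left of the scale; origin at its underside
- espresso_cup_1: small china cup with coffee, 64 x 86 mm, 56 mm tall; loose bystander at the far left; origin at its underside

How it is judged (in metres and radians):
On the way, in this order (a step that is already met when the one before it is completed fails the run):
1. the clamp lever is pushed round to its released stop (value of joint clamp above 1.3 rad), for 0.1 s.
2. with the clamp released, the collar's pointer is lined up with the tab (within 4 mm) and rests there (horizontal distance between pointer_tip and tab_tip below 0.004 m and value of joint clamp above 1.2 rad and velocity of joint collar between -0.05 and 0.05 rad/s), for 0.3 s.
At the end, for the whole second after the job is handed in: The pointer tip stands within 4 mm of the memory tab's tip, the clamp lever is back within 0.15 rad of its clamped stop, and both are at rest (horizontal distance between pointer_tip and tab_tip below 0.004 m and value of joint clamp below 0.15 rad and velocity of joint collar between -0.03 and 0.03 rad/s and velocity of joint clamp between -0.03 and 0.03 rad/s); the robot touches nothing.
It fails at once if the memory tab is shifted by more than 3 mm (distance of tab_tip from where it was at the start of the episode above 0.003 m).
It fails at once if the collar is forced round while the lever is clamped (value of joint clamp below 0.3 rad and (velocity of joint collar above 0.15 rad/s or velocity of joint collar below -0.15 rad/s)).
It fails at once if the collar's arm is pinched from both sides instead of pushed (contact force between the fingers and collar_c3 above 2 N and contact force between the fingers and collar_c4 above 2 N).
It fails at once if the clamp lever is pinched from both sides instead of pushed (contact force between the fingers and clamp_c1 above 2 N and contact force between the fingers and clamp_c2 above 2 N).
It fails at once if a bystander is lifted, or shifted by more than 15 mm (distance of any of tamper, white_cup, portafilter, milk_jug_small, espresso_cup_1 from where it was at the start of the episode above 0.015 m).
It also fails if it takes over 64 s, if anything falls off the work surface, if the arm or the gripper's body presses on something with over 40 N, if the wrist force passes 120 N, or if a joint passes its speed limit or range.

ROBOT

A 6-joint arm with a two-finger parallel gripper is mounted at the origin on a cart in front of the work surface, level with it; the furniture and walls round the work are solid. World frame = base frame: x ahead of the robot, y to its left, z up, the work surface at z = 0. Lengths are in mm, angles in rad, forces in N, time in s.
With the tool pointing down it reaches from about 300 to 775 mm from the base axis. Payload 14.6 kg.
Tool frame: the origin (TCP) lies at the very end of the fingers, on their centre line; the grasp point (between the pads) lies 19 mm behind it; z points along the fingers, y is the line along which they close (so a half turn about z gives the same grasp; the last joint's range is limited). The gripper opens to 94 mm and grips with 3 to 60 N. Pads are 16 mm wide; open, the fingers measure 119 mm over their backs; the gripper's body (75 mm by 177 mm) begins 78 mm behind the grasp point.
Start: joints at [-1.346, 0.3, 1.521, -0, 1.321, -0.067], TCP at [158.215, -526.742, 205.446] pointing down, gripper open.
Joint ranges: [-3.03, 3.03], [-0.79, 2.21], [0.23, 2.52], [-1.04, 4.18], [0, 3.07], [-2.55, 2.55]. Speed limits (rad/s): [2.22, 2.22, 2.57, 3.14, 3.14, 3.14].

INTERFACE

Orientations are given as [roll, pitch, yaw] about the fixed x, y, z axes, in that order (R = Rz(yaw) Ry(pitch) Rx(roll)).
In Python, from cell import manip, camera, get_calibration gives the robot as it stands. The module is installed in compiled form; this text tells all that it offers.
- The arm moves only by the tool jog_arm, never from a script. Its argument "plan" is one flat list of numbers, 6 for each row, row after row: the shift along the world's x, y, z in m, then the turn, a rotation vector about the world's x, y, z in degrees. A call has 1 to 20 rows; each row is the pose to reach, as a shift and turn from the pose commanded when the call began; what a row does not reach only later rows make up. A row lasts 1/10 s, in which the tool goes at most 50 mm and 8.59 degrees, less where a joint would pass 70% of its speed; a pose out of reach is approached as far as the arm can. A call with a gripper value outside its range is refused whole. "claw" is the finger opening in m, from 0 to 0.094, set as the call begins (left out, the last holds). The fingers move at their own pace and stop on an object; "force" is the grip in N (left out, the last holds). Time passes only in rows, so rows that repeat a pose let the fingers close. It gives the time, the measured TCP pose, the force, the opening and the grip force at its end, in the units of the state.
- manip.read_state(): the state, without advancing time (a new reading comes with each control period).
- camera(name): name is "side" or "top"; returns (picture, depth): 384x512x3 uint8, red, green, blue; 384x512 float32, mm along the optical axis (not along the pixel's ray), 0 where there is no reading.
- get_calibration(name): a dict with "fx", "fy", "cx", "cy" (pixels), "k1" (the pictures are not rectified: a ray, as slopes to the right and down, at radius r is drawn at 1 + k1 r^2 times it, then the intrinsics apply), "origin" and "attitude" of the camera in the world. Camera axes: x right, y down, z forward; pixel columns grow to the right and rows downward; lengths in mm; the calibration is good to about 2 mm. A picture is of the moment at which its call begins. get_calibration takes no time and is no camera call.
- manip.sign_off(): hands the job in; it is judged then, once.
The state is a dict: "clock": time; "joints": joint angles; "qd": joint speeds; "effort": joint torques, N m; "eef_pos": TCP position; "eef_rot": TCP orientation; "wrist_force": force on the tool from outside, world axes, zero at the start; "moment": the same for the moment, N m; "finger_gap": finger opening in mm; "finger_force": force on a finger pad.
Only numpy, scipy, OpenCV 4.12 (cv2) and the standard library are available. Lean on these libraries where they do the work, as an engineer would, in place of code of your own. Each camera call takes 0.05 s, during which the arm holds its last target. There are 200 camera calls.

## Working session

There is one attempt and no reset: what is moved stays moved. The work goes in short steps, Python scripts to look and compute and a tool call to move; the robot and the scene stay as the last step left them, time stands still between calls to the robot, and variables do not carry over. Pictures are saved under pics/ and viewed, at most 10 in all, crops included, and the job is handed in when it is done.

Besides the shell and the picture viewer there is one more tool, called after "Emit:" as name(argument=value, ...) on one line, values as JSON. jog_arm: Moves the arm, as the interface text tells. Its arguments: {"type":"object","properties":{"plan":{"type":"array"},"claw":{"type":"number"},"force":{"type":"number"}},"required":["plan"]}

```bash
mkdir -p pics; python3 - <<'E'
from cell import manip,camera,get_calibration
import cv2,numpy as np
for n in("top","side"):
    p,d=camera(n); np.savez(f"{n}0.npz",p=p,d=d)
    cv2.imwrite(f"pics/{n}0.png",cv2.resize(p[:,:,::-1],(800,600),interpolation=cv2.INTER_CUBIC)); print(n,get_calibration(n))
print(manip.read_state())
E
```

```text
top {'fx': 496.0387180943754, 'fy': 496.0387180943754, 'cx': 253.9581824447117, 'cy': 192.86868377360813, 'k1': -0.04337344729904336, 'origin': array([-729.2244836 ,  721.49981058, 1908.87127765]), 'attitude': array([-2.46815563,  0.01622293, -2.04642726])}
side {'fx': 444.9129817113037, 'fy': 444.9129817113037, 'cx': 256.9821032712514, 'cy': 186.74557329265951, 'k1': -0.06715222568005372, 'origin': array([  179.27222493, -1332.43138261,   974.53889435]), 'attitude': array([-2.08839473,  0.01199919, -0.25352444])}
{'clock': 0.1, 'joints': array([-1.34559201e+00,  3.00415217e-01,  1.52147372e+00,  7.06591662e-06,
        1.32066242e+00, -6.66147086e-02]), 'qd': array([-0.00044949, -0.00278765, -0.00074018,  0.00044829,  0.00033557,
       -0.00057398]), 'effort': array([ 3.97878193e-04, -5.32644475e+01, -3.53284621e+01,  7.09418301e-02,
        2.34829163e-02, -5.05712967e-05]), 'eef_pos': array([ 158.1770822 , -526.54774316,  204.9623909 ]), 'eef_rot': array([-3.14063653e+00, -7.06456144e-05,  2.91817242e-01]), 'wrist_force': array([ 0.58954091,  0.2932445 , -0.33576596]), 'moment': array([ 0.01587066, -0.04446898, -0.0302572 ]), 'finger_force': 0.0, 'finger_gap': 93.69271133854598}
```

View pics/top0.png

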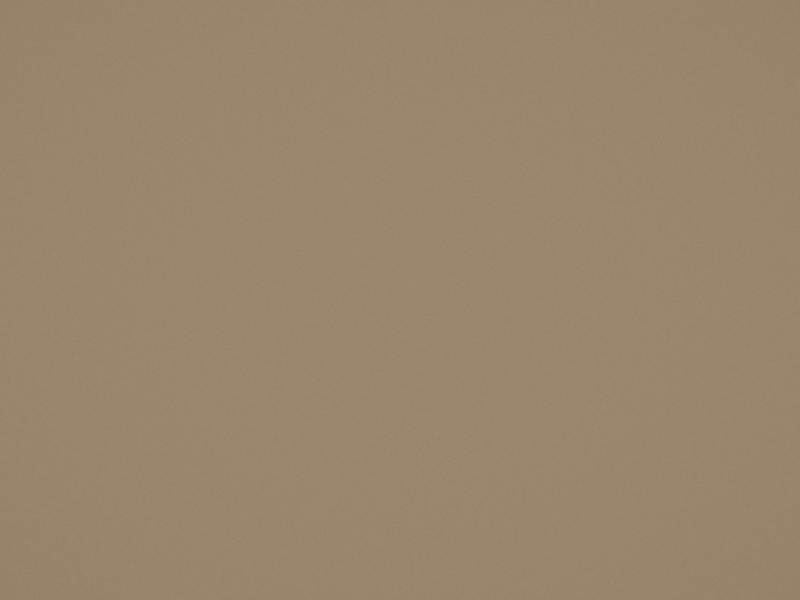

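View pics/side0.png

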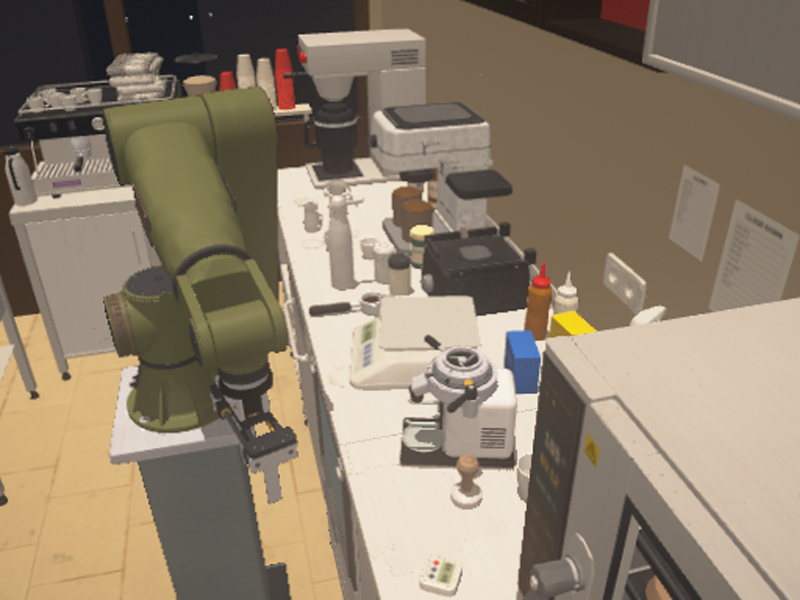

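The top view shows only a plain tan surface, so it looks blocked. The side view shows the grinder with its collar centred near (462,365), the clamp lever at (463,395), the push arm at (435,342), the tamper at (467,480) and a cup at (525,480). I'll check what the top camera sees and zoom in on the side view.

```bash
cat > h.py <<'E'
import numpy as np,cv2
from scipy.spatial.transform import Rotation as R
from cell import get_calibration
def cal(n):
    c=get_calibration(n);K=np.array([[c['fx'],0,c['cx']],[0,c['fy'],c['cy']],[0,0,1]])
    return K,np.array([c['k1'],0,0,0.]),c['origin'],R.from_euler('xyz',c['attitude']).as_matrix()
def ray(n,uv):
    K,D,o,A=cal(n);s=cv2.undistortPoints(np.array(uv,float).reshape(-1,1,2),K,D)[:,0]
    return o,np.c_[s,np.ones(len(s))]@A.T
def plane(n,uv,z):
    o,v=ray(n,uv);return o+v*((z-o[2])/v[:,2])[:,None]
def cloud(n,uv,d):
    o,v=ray(n,uv);return o+v*np.asarray(d,float)[:,None]
def proj(n,P):
    K,D,o,A=cal(n);q=(np.asarray(P,float)-o)@A
    s=q[:,:2]/q[:,2:];s=s*(1+D[0]*(s**2).sum(1))[:,None]
    return s*K[0,0]+K[:2,2]
E
python3 - <<'E'
from h import *
t=np.load("top0.npz");s=np.load("side0.npz")
d=t['d'];print("top depth",d.min(),np.median(d),d.max(), ray("top",[[256,192]]))
print(cloud("top",[[100,100],[256,192],[400,300]],[d[100,100],d[192,256],d[300,400]]))
p,d=s['p'],s['d']
c=p[200:320,245:365];cv2.imwrite("pics/c0.png",cv2.resize(c[:,:,::-1],(600,600),interpolation=cv2.INTER_CUBIC))
v,u=np.mgrid[190:320,240:365];uv=np.c_[u.ravel(),v.ravel()];P=cloud("side",uv,d[v.ravel(),u.ravel()])
np.savez("cl.npz",uv=uv,P=P)
for a,b in((186,194),(194,212),(212,218),(218,226)):
    m=(P[:,2]>a)&(P[:,2]<b);print(a,b,m.sum(),P[m].min(0),P[m].max(0),np.median(P[m],0))
m=(P[:,2]>150)&(P[:,2]<240);print(np.histogram(P[m,2],bins=np.arange(150,241,4)))
m=abs(P[:,2])<20
print(np.median(P[m,2]))
E
```

```text
top depth 0.0 62.39469 93.98361 (array([-729.2244836 ,  721.49981058, 1908.87127765]), array([[ 0.55958148, -0.27860938, -0.78055454]]))
[[-667.98250551  716.65479491 1860.42498768]
 [-694.34363863  704.13302703 1860.21633992]
 [-714.60651109  697.13693952 1859.8166456 ]]
186 194 333 [ 474.58130871 -416.13536161  186.0734033 ] [ 616.33739509 -262.20420433  193.98997406] [ 525.32042719 -355.94631395  190.36871028]
194 212 493 [ 473.54705612 -444.20671562  194.00076823] [ 601.04160328 -210.5251477   211.96021376] [ 525.85140441 -354.89211521  207.87200861]
212 218 329 [ 486.78591807 -441.5231845   212.00117198] [ 595.1562648  -215.98010556  217.97325685] [ 544.70032551 -326.29527115  213.92201996]
218 226 107 [ 511.71054449 -356.88869798  218.03983247] [ 585.53900891 -278.97433466  224.44473012] [ 545.63005994 -319.72174526  220.80720605]
(array([ 93,  94, 196, 145,  68,  48,  48,  45,  49, 149, 184,  53,  52,
        91, 155, 317, 154,  88,  19,   1,   0,   0]), array([150, 154, 158, 162, 166, 170, 174, 178, 182, 186, 190, 194, 198,
       202, 206, 210, 214, 218, 222, 226, 230, 234, 238]))
-0.594641180728388
```

View pics/c0.png

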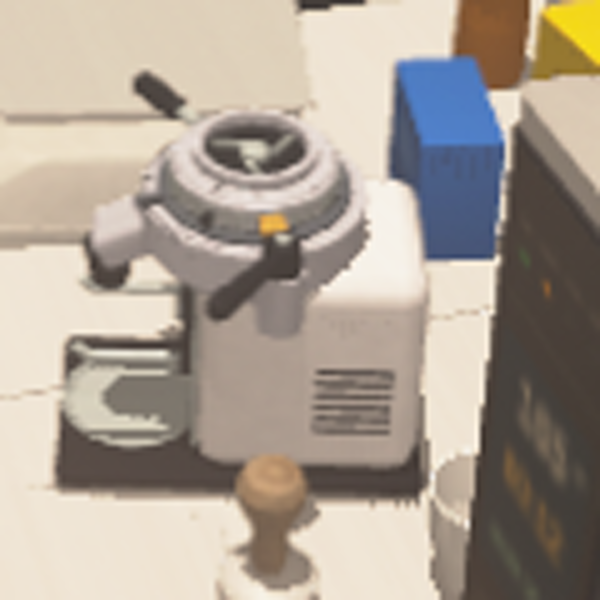

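The crop shows the collar centred at about (250,160), the arm sleeve at (160,95), the clamp hub at (285,255) with its handle tip at (220,305), and an orange mark at (273,225). A dark blob at (205,218) may be the pointer or the tab. The top camera is blocked by a surface 50 mm below it (z=1860), so I'll work with side rays and depth.

```bash
python3 - <<'E'
from h import *
from scipy.optimize import least_squares
s=np.load("side0.npz");p=s['p'];c=np.load("cl.npz");uv,P=c['uv'],c['P']
near=np.hypot(P[:,0]-548,P[:,1]+322)<140
# collar top / neck annuli
m=near&(P[:,2]>218)&(P[:,2]<226);n=P[m]
hull=cv2.convexHull(n[:,:2].astype(np.float32))[:,0]
print("neck hull circle",cv2.minEnclosingCircle(hull))
m=near&(P[:,2]>212)&(P[:,2]<216);q=P[m];r=np.hypot(*(q[:,:2]-[548,-322]).T)
q=q[r<58];print("collar top n",len(q),cv2.minEnclosingCircle(q[:,:2].astype(np.float32)))
m=near&(P[:,2]>187)&(P[:,2]<192);q=P[m];h=cv2.convexHull(q[:,:2].astype(np.float32))[:,0]
print("chamber",cv2.minEnclosingCircle(h))
# robust: fit by edge of collar top with fixed radius via outer points
# dark pixels
L=p[uv[:,1],uv[:,0]].astype(int).max(1)
m=near&(L<95)&(P[:,2]>192)&(P[:,2]<224)
for a,b in zip(uv[m],np.c_[P[m],L[m]]): pass
D=np.zeros((384,512),np.uint8);D[uv[m,1],uv[m,0]]=1
k,lab,st,ce=cv2.connectedComponentsWithStats(D,connectivity=8)
lu=lab[uv[:,1],uv[:,0]]
for i in range(1,k):
    print(i,st[i],ce[i].round(1),P[lu==i].mean(0).round(1),P[lu==i].min(0).round(),P[lu==i].max(0).round())
c=p[215:275,262:332];cv2.imwrite("pics/c1.png",cv2.resize(c[:,:,::-1],(700,600),interpolation=cv2.INTER_NEAREST))
# body upper box top z~163
m=near|True
m=(P[:,2]>160)&(P[:,2]<166);q=P[m];print("body top",len(q),q.min(0),q.max(0))
f=(P[:,2]>30)&(P[:,2]<150)&(uv[:,0]>290)&(uv[:,0]<325)&(uv[:,1]>265)&(uv[:,1]<288)
q=P[f,:2];_,_,V=np.linalg.svd(q-q.mean(0));print("right face dir",V[0],np.degrees(np.arctan2(V[0,1],V[0,0])),q.mean(0),len(q))
E
```

```text
neck hull circle ((546.27099609375, -316.6846923828125), 40.66767120361328)
collar top n 241 ((549.9741821289062, -318.1390380859375), 49.57322311401367)
chamber ((543.97900390625, -335.5768737792969), 79.52885437011719)
1 [272 215  10   9  39] [276.1 218.6] [ 514.3 -237.8  209.7] [ 505. -254.  199.] [ 527. -220.  214.]
2 [289 225  12   4  26] [294.9 226.4] [ 555.1 -297.5  212.6] [ 538. -309.  210.] [ 570. -289.  214.]
3 [286 229   8   5  20] [289.9 231. ] [ 533.4 -315.8  212.5] [ 525. -328.  210.] [ 542. -302.  216.]
4 [297 228   9   6  23] [301.6 231.1] [ 566.3 -325.4  212.4] [ 550. -334.  209.] [ 579. -313.  216.]
5 [274 240   2   1   2] [274.5 240. ] [ 484.1 -323.3  194.9] [ 482. -324.  194.] [ 486. -323.  196.]
6 [285 243   2   2   4] [285.5 243.5] [ 508.1 -353.5  199.2] [ 506. -356.  198.] [ 510. -352.  200.]
7 [287 247  19  17 108] [296.4 254.7] [ 518.3 -419.6  206.7] [ 484. -444.  194.] [ 559. -377.  214.]
body top 273 [ 454.2793814  -413.3659638   160.01178044] [ 650.50645345 -275.20261864  165.89489282]
right face dir [ 0.94952159 -0.31370168] -18.28245313807048 [ 568.81557545 -386.60445877] 734
```

View pics/c1.png

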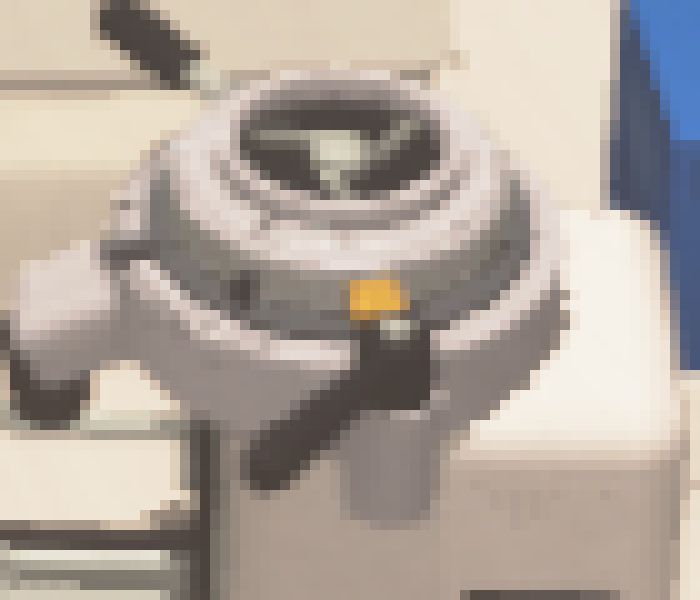

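In this crop the tab is the dark block at (130,248), native (275,240). The pointer fin is at (243,290), native (286.3,244). The collar currently reads about 0.15 and the tab about 0.84, with grinder yaw near -18°. Next I'll refine these angles and look for tall obstacles such as the oven.

```bash
python3 - <<'E'
from h import *
s=np.load("side0.npz");p,d=s['p'],s['d']
v,u=np.mgrid[0:384,0:512];uv=np.c_[u.ravel(),v.ravel()];P=cloud("side",uv,d.ravel());
m=(d.ravel()>0)&(P[:,2]>150)&(P[:,0]>380)&(P[:,0]<850)&(P[:,1]>-750)&(P[:,1]<-50)
q=P[m]
for x in range(400,850,50):
    print(x,[int(q[(q[:,0]>=x)&(q[:,0]<x+50)&(q[:,1]>=y)&(q[:,1]<y+50),2].max(initial=0)) for y in range(-750,-50,50)])
ax=np.array([549,-318.])
def rep(name,uv,z,r0=None,c=ax):
    w=plane("side",[uv],z)[0,:2];e=w-c;print(name,w.round(1),"r",np.hypot(*e).round(1),"ang",np.degrees(np.arctan2(e[1],e[0])).round(1)%360);return w
# native = 262+x/10-.5
n=lambda x,y:(262+x/10-.5,215+y/10-.5)
rep("tab inner",n(155,250),198);rep("tab outer",n(105,255),198.5);rep("tab mid",n(130,250),198)
rep("pointer",n(243,290),202);rep("pointer bottom",n(243,305),200)
hub=rep("hub top",n(405,350),214);tip=rep("handle tip",n(255,480),205,c=hub)
rep("orange",n(380,298),214)
rep("sleeve out",n(115,15),205);rep("sleeve in",n(190,70),205)
# projections with model yaw -18
for yaw in(-14,-18,-22):
  f=lambda r,a,z,c=ax:[c[0]+r*np.cos(np.radians(a+yaw)),c[1]+r*np.sin(np.radians(a+yaw)),z]
  pv=f(83,280,205);tipm=f(68,235,205,np.array(pv[:2]))
  print(yaw,np.array(pv).round(1),((proj("side",[pv,tipm])-[262,215])*10+5).round())
th=np.radians(np.arange(0,360,45))
print(((proj("side",np.c_[ax[0]+50*np.cos(th),ax[1]+50*np.sin(th),214+0*th])-[262,215])*10+5).round().tolist())
print(((proj("side",np.c_[ax[0]+68*np.cos(th),ax[1]+68*np.sin(th),190+0*th])-[262,215])*10+5).round().tolist())
E
```

```text
400 [0, 0, 0, 0, 0, 0, 0, 0, 0, 0, 0, 0, 0, 0]
450 [544, 0, 0, 0, 0, 0, 213, 191, 209, 194, 0, 0, 0, 0]
500 [544, 0, 0, 0, 0, 0, 214, 223, 226, 222, 216, 0, 0, 0]
550 [542, 0, 0, 0, 0, 0, 176, 223, 224, 222, 0, 0, 0, 0]
600 [542, 0, 0, 0, 0, 0, 152, 191, 204, 186, 0, 0, 0, 0]
650 [542, 0, 0, 0, 0, 0, 0, 0, 162, 0, 0, 0, 0, 0]
700 [542, 0, 0, 0, 0, 0, 0, 0, 0, 0, 0, 0, 0, 0]
750 [773, 830, 879, 864, 860, 849, 850, 850, 0, 0, 0, 0, 0, 0]
800 [784, 883, 881, 874, 868, 862, 856, 850, 758, 758, 759, 758, 759, 759]
tab inner [ 490.5 -327. ] r 59.1 ang 188.7
tab outer [ 475.6 -326. ] r 73.8 ang 186.3
tab mid [ 483.5 -325. ] r 65.9 ang 186.1
pointer [ 507.7 -357.3] r 57.0 ang 223.6
pointer bottom [ 506.4 -361.5] r 60.9 ang 225.6
hub top [ 537.4 -410.7] r 93.4 ang 262.9
handle tip [ 483.8 -442.6] r 62.4 ang 210.8
orange [ 538.6 -386.3] r 69.1 ang 261.3
sleeve out [ 511.2 -214.6] r 110.1 ang 110.1
sleeve in [ 524.8 -250.2] r 72.0 ang 109.6
-14 [ 543.2 -400.8  205. ] [[412. 351.]
 [287. 481.]]
-18 [ 537.4 -400.2  205. ] [[391. 353.]
 [251. 477.]]
-22 [ 531.7 -399.2  205. ] [[371. 355.]
 [216. 471.]]
[[496.0, 131.0], [410.0, 74.0], [284.0, 65.0], [187.0, 109.0], [174.0, 183.0], [259.0, 245.0], [393.0, 255.0], [492.0, 206.0]]
[[549.0, 187.0], [432.0, 109.0], [264.0, 98.0], [133.0, 158.0], [115.0, 260.0], [229.0, 345.0], [411.0, 359.0], [544.0, 291.0]]
```

The yaw -17.5° model predicts the lever tip pixel well. I'm taking the axis at (549,-318), the pivot at (538,-400), the pointer at about 224° and the tab at about 187° in world angles, so the collar needs about 37° clockwise. First I'll close the fingers, rise and go above the clockwise side of the lever.

Emit:
jog_arm(plan=[0,0,0.03,0,0,0,0,0,0.06,0,0,0,0.04,0.015,0.06,0,0,0,0.08,0.03,0.06,0,0,0,0.12,0.045,0.06,0,0,0,0.16,0.06,0.06,0,0,0,0.2,0.075,0.06,0,0,0,0.24,0.09,0.06,0,0,0,0.28,0.105,0.06,0,0,0,0.318,0.118,0.06,0,0,0,0.318,0.118,0.06,0,0,0,0.318,0.118,0.06,0,0,0,0.318,0.118,0.06,0,0,0], claw=0)

```text
clock: 1.4
eef_pos: [475.3, -409.2, 265.3]
eef_rot: [-3.141, 0.0, 0.291]
wrist_force: [-0.3, 0.6, 0.1]
finger_gap: 0.5
finger_force: 0.0
```

```bash
cat > wp.py <<'E'
import numpy as np
r=np.radians
def h(a,yaw=16.7): return 8*abs(np.cos(r(a-yaw)))+12.5*abs(np.sin(r(a-yaw)))
def pos(c,L,ang,side,half,gap=0):   # side=-1: finger on clockwise side
    n=ang+90*side; o=half+h(n)+gap
    return np.array(c)+L*np.array([np.cos(r(ang)),np.sin(r(ang))])+o*np.array([np.cos(r(n)),np.sin(r(n))])
E
python3 - <<'E'
from wp import *
for a in np.arange(217.5,302,6): print(a,pos((538,-400),51,a,-1,7.5).round(1), (pos((538,-400),51,a,-1,7.5)-[476.2,-408.7]).round(1))
print(pos((538,-400),51,301.5,-1,7.5)-[476.2,-408.7])
E
```

```text
217.5 [ 484.1 -413.6] [ 7.9 -4.9]
223.5 [ 485.7 -419. ] [  9.5 -10.3]
229.5 [ 487.9 -424.3] [ 11.7 -15.6]
235.5 [ 490.8 -429.4] [ 14.6 -20.7]
241.5 [ 494.3 -434.3] [ 18.1 -25.6]
247.5 [ 498.5 -438.9] [ 22.3 -30.2]
253.5 [ 503.3 -442.9] [ 27.1 -34.2]
259.5 [ 508.7 -446.4] [ 32.5 -37.7]
265.5 [ 514.6 -449.3] [ 38.4 -40.6]
271.5 [ 520.8 -451.5] [ 44.6 -42.8]
277.5 [ 527.4 -452.8] [ 51.2 -44.1]
283.5 [ 534.2 -453.4] [ 58.  -44.7]
289.5 [ 539.8 -453.4] [ 63.6 -44.7]
295.5 [ 544.3 -453.5] [ 68.1 -44.8]
301.5 [ 548.9 -453.1] [ 72.7 -44.4]
[ 72.73526453 -44.4130738 ]
```

Emit:
jog_arm(plan=[0,0,-0.03,0,0,0,0,0,-0.055,0,0,0,0,0,-0.068,0,0,0,0,0,-0.075,0,0,0,0,0,-0.075,0,0,0])

```text
clock: 1.9
eef_pos: [475.8, -409.1, 190.5]
eef_rot: [-3.141, 0.0, 0.291]
wrist_force: [0.2, -0.3, -0.0]
finger_gap: 0.7
finger_force: 0.0
```

Emit:
jog_arm(plan=[0.003,-0.002,0,0,0,0,0.006,-0.004,0,0,0,0,0.008,-0.005,0,0,0,0,0.0095,-0.0105,0,0,0,0,0.0115,-0.0155,0,0,0,0,0.0145,-0.0205,0,0,0,0,0.018,-0.0255,0,0,0,0,0.022,-0.03,0,0,0,0,0.027,-0.034,0,0,0,0])

```text
clock: 2.8
eef_pos: [503.4, -443.2, 190.3]
eef_rot: [-3.141, 0.0, 0.292]
wrist_force: [-2.2, 3.2, -1.5]
finger_gap: 0.5
finger_force: 1.5
```

Emit:
jog_arm(plan=[0.0055,-0.0035,0,0,0,0,0.0115,-0.0065,0,0,0,0,0.0175,-0.009,0,0,0,0,0.024,-0.01,0,0,0,0,0.031,-0.0105,0,0,0,0,0.0365,-0.0105,0,0,0,0,0.041,-0.0105,0,0,0,0,0.0455,-0.0105,0,0,0,0,0.0455,-0.0105,0,0,0,0,0.0455,-0.0105,0,0,0,0])

```text
clock: 3.8
eef_pos: [549.1, -453.3, 190.6]
eef_rot: [3.141, -0.001, 0.292]
wrist_force: [-0.3, -0.3, -0.2]
finger_gap: 0.8
finger_force: 0.0
```

```bash
python3 - <<'E'
from cell import camera
import cv2,numpy as np
p,d=camera("side");np.savez("side1.npz",p=p,d=d)
c=p[205:285,252:352];cv2.imwrite("pics/c2.png",cv2.resize(c[:,:,::-1],(750,600),interpolation=cv2.INTER_CUBIC))
E
```

```text
(no output)
```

View pics/c2.png

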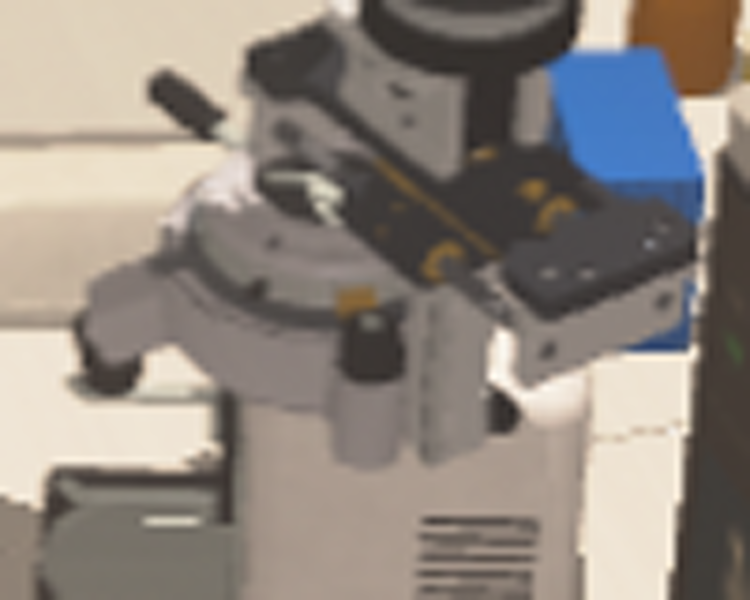

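The handle tip is now at (500,410), right of the finger, so the lever has swung round to the back right. The collar pointer is unmoved. A short nudge will confirm the stop.

Emit:
jog_arm(plan=[0.001,0.0005,0,0,0,0,0.002,0.001,0,0,0,0,0.003,0.002,0,0,0,0,0.003,0.002,0,0,0,0])

```text
clock: 4.25
eef_pos: [551.2, -452.1, 190.7]
eef_rot: [3.14, 0.001, 0.291]
wrist_force: [-4.4, -5.5, 0.3]
finger_gap: 0.5
finger_force: 3.4
```

About 7 N of reaction shows the lever is at its stop. I'll back off, rise, and work out the arm push.

Emit:
jog_arm(plan=[-0.006,-0.004,0,0,0,0,-0.012,-0.008,0,0,0,0,-0.012,-0.008,0.035,0,0,0,-0.012,-0.008,0.075,0,0,0,-0.04,0.03,0.075,0,0,0,-0.06,0.075,0.075,0,0,0,-0.08,0.12,0.075,0,0,0,-0.085,0.165,0.075,0,0,0,-0.085,0.205,0.075,0,0,0,-0.085,0.205,0.075,0,0,0,-0.085,0.205,0.075,0,0,0])

```text
clock: 5.35
eef_pos: [466.8, -246.0, 266.0]
eef_rot: [3.141, -0.001, 0.293]
wrist_force: [0.4, 0.0, -0.0]
finger_gap: 0.3
finger_force: 0.0
```

```bash
python3 - <<'E'
from wp import *
from h import *
from cell import camera,manip
p,d=camera("side");np.savez("side2.npz",p=p,d=d)
c=p[205:285,252:352];cv2.imwrite("pics/c3.png",cv2.resize(c[:,:,::-1],(750,600),interpolation=cv2.INTER_CUBIC))
print(manip.read_state()['eef_pos'])
print("start gap12",pos((549,-318),93,113.5,1,9,12).round(1))
for a in np.arange(113.5,72,-4): print(a,pos((549,-318),93,a,1,9).round(1))
E
```

```text
[ 466.70324513 -246.7173823   265.63120195]
start gap12 [ 484.  -244.8]
113.5 [ 495.  -240.1]
109.5 [ 501.4 -236.2]
105.5 [ 507.5 -233. ]
101.5 [ 512.7 -230.5]
97.5 [ 518.1 -228.3]
93.5 [ 523.7 -226.4]
89.5 [ 529.5 -224.8]
85.5 [ 535.4 -223.6]
81.5 [ 541.4 -222.8]
77.5 [ 547.6 -222.4]
73.5 [ 553.8 -222.4]
```

View pics/c3.png

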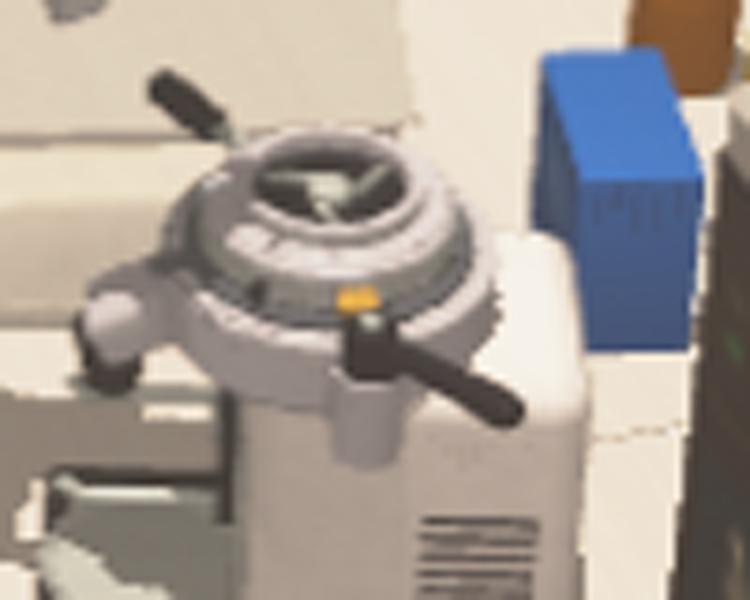

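The lever tip is at (515,412), fully released, and nothing blocks the view of the pointer at (258,288) or the tab at (180,255). I'll go down beside the sleeve and push to about 8° short of the target.

Emit:
jog_arm(plan=[0.009,0,0,0,0,0,0.009,0,-0.03,0,0,0,0.009,0,-0.055,0,0,0,0.009,0,-0.067,0,0,0,0.009,0,-0.067,0,0,0])

```text
clock: 5.9
eef_pos: [475.5, -246.6, 196.9]
eef_rot: [-3.139, 0.002, 0.291]
wrist_force: [0.4, 0.0, -0.3]
finger_gap: 0.6
finger_force: 0.0
```

Emit:
jog_arm(plan=[0.006,0.002,0,0,0,0,0.012,0.004,0,0,0,0,0.018,0.006,0,0,0,0,0.022,0.008,0,0,0,0,0.0255,0.01,0,0,0,0,0.0285,0.0115,0,0,0,0,0.0315,0.013,0,0,0,0,0.034,0.0145,0,0,0,0,0.0365,0.0155,0,0,0,0,0.039,0.0165,0,0,0,0,0.042,0.0175,0,0,0,0,0.0445,0.0185,0,0,0,0,0.0475,0.0195,0,0,0,0,0.0505,0.0205,0,0,0,0,0.0535,0.021,0,0,0,0,0.0565,0.022,0,0,0,0,0.0585,0.0225,0,0,0,0,0.0595,0.0225,0,0,0,0,0.0595,0.0225,0,0,0,0])

```text
clock: 7.8
eef_pos: [535.4, -223.6, 198.4]
eef_rot: [-3.141, -0.0, 0.292]
wrist_force: [-0.6, -0.9, -0.3]
finger_gap: 0.6
finger_force: 0.8
```

```bash
python3 - <<'E'
from h import *
from cell import camera,manip
p,d=camera("side");np.savez("side3.npz",p=p,d=d)
c=p[205:265,252:332];cv2.imwrite("pics/c4.png",cv2.resize(c[:,:,::-1],(800,600),interpolation=cv2.INTER_NEAREST))
s=manip.read_state();print(s['eef_pos'],s['wrist_force'],s['clock'])
E
```

```text
[ 535.33497493 -223.57475219  198.40484999] [-2.05230764 -0.34732885  0.95945547] 7.85
```

View pics/c4.png

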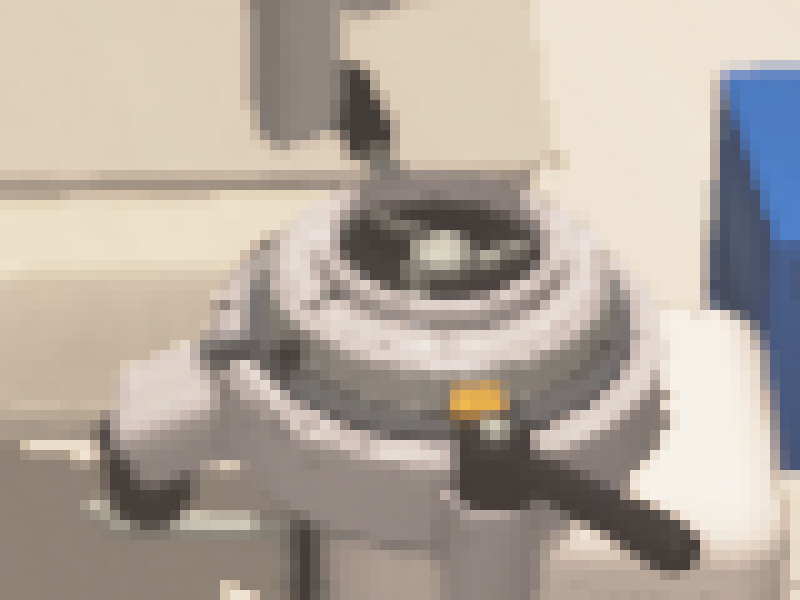

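The pointer is at (288,357), close to the tab, which spans (205..255,350). The sleeve is at (365,110). I'll compare the pointer's model pixels against angle.

```bash
python3 - <<'E'
from h import *
ax=np.array([549,-318.])
f=lambda r,a,z:[ax[0]+r*np.cos(np.radians(a)),ax[1]+r*np.sin(np.radians(a)),z]
px=lambda L:((proj("side",L)-[252,205])*10+5).round().tolist()
for a in range(180,200,2): print(a,"ptr r52,60",px([f(52,a,202),f(60,a,202)]),"tab 60,75",px([f(60,a,198.5),f(75,a,198.5)]),"arm 75,114",px([f(75,a-110,205),f(114,a-110,205)]))
p=np.load("side3.npz")['p'].max(2);print("rows 236..243, cols 270..285");print(p[236:244,270:286])
q=np.load("side2.npz")['p'].max(2);print(q[236:248,270:290])
for a in (220,224,228):print(a,px([f(52,a,202),f(60,a,202)]))
E
```

```text
180 ptr r52,60 [[267.0, 318.0], [241.0, 322.0]] tab 60,75 [[241.0, 332.0], [192.0, 340.0]] arm 75,114 [[441.0, 141.0], [444.0, 73.0]]
182 ptr r52,60 [[269.0, 321.0], [243.0, 326.0]] tab 60,75 [[243.0, 336.0], [195.0, 345.0]] arm 75,114 [[433.0, 141.0], [431.0, 72.0]]
184 ptr r52,60 [[271.0, 325.0], [246.0, 330.0]] tab 60,75 [[246.0, 340.0], [198.0, 350.0]] arm 75,114 [[424.0, 141.0], [419.0, 72.0]]
186 ptr r52,60 [[274.0, 328.0], [249.0, 334.0]] tab 60,75 [[248.0, 344.0], [201.0, 355.0]] arm 75,114 [[416.0, 141.0], [406.0, 72.0]]
188 ptr r52,60 [[276.0, 332.0], [251.0, 338.0]] tab 60,75 [[251.0, 348.0], [204.0, 360.0]] arm 75,114 [[407.0, 141.0], [394.0, 73.0]]
190 ptr r52,60 [[279.0, 335.0], [255.0, 342.0]] tab 60,75 [[254.0, 352.0], [208.0, 365.0]] arm 75,114 [[399.0, 141.0], [381.0, 73.0]]
192 ptr r52,60 [[282.0, 338.0], [258.0, 346.0]] tab 60,75 [[258.0, 356.0], [212.0, 370.0]] arm 75,114 [[391.0, 142.0], [369.0, 74.0]]
194 ptr r52,60 [[285.0, 342.0], [261.0, 350.0]] tab 60,75 [[261.0, 359.0], [217.0, 375.0]] arm 75,114 [[382.0, 143.0], [356.0, 75.0]]
196 ptr r52,60 [[288.0, 345.
[... 1237 characters left out ...]
122 107 101  98 116 130 116  93  84  86  95 125 135 130 135 137 142
  151 168]
 [128 128 124 122 127 118 123 133 112  91 104 115 108 112 126 114  94 105
  131 138]
 [129 129 129 127 129 131 118 123 132 112 105 117 116 117 104  83  73  95
  130 136]
 [130 133 136 131 128 131 133 140 199 224 177 109 114 119 103  79  73 103
  136 138]
 [177 140 141 135 130 131 137 156 170 216 215 189 150 104 112  98  82 104
  123 112]
 [176 141 141 135 130 132 139 147 167 164 206 217 216 210 149  99 106 115
  118 117]
 [160 145 140 135 130 132 135 142 146 139 167 217 194 202 225 208 148 100
  101 109]]
220 [[342.0, 377.0], [327.0, 391.0]]
224 [[353.0, 381.0], [339.0, 396.0]]
228 [[364.0, 385.0], [352.0, 400.0]]
```

Pointer and sleeve readings disagree by a few degrees, which suggests the axis sits about 2 mm further in +x. I'll refine the axis from the silhouette widths and then recompute the angles.

```bash
python3 - <<'E'
from h import *
from wp import pos
from scipy.optimize import least_squares
p=np.load("side2.npz")['p'].astype(float)
# orange neighbours: row edges of the light neck rim & collar: subpixel gradients per row
for r in (225,228,231,234,237,240):
    g=np.abs(np.diff(p[r].mean(1)));print(r,[(c+.5,int(g[c])) for c in range(265,325) if g[c]>18 and g[c]==g[c-1:c+2].max()])
th=np.radians(np.arange(0,360,1))
for ax in((549,-318),(551,-318.5)):
  for R,z in((37,222),(50,214),(50,196),(68,190)):
    q=proj("side",np.c_[ax[0]+R*np.cos(th),ax[1]+R*np.sin(th),z+0*th]);i,j=q[:,0].argmin(),q[:,0].argmax();print(ax,R,z,q[i].round(1),q[j].round(1),q[:,1].min().round(1),q[:,1].max().round(1))
  for a in (90,88,86,84,82,80,78,76): print(a,pos(ax,93,a,1,9).round(1),pos(ax,97,a,1,9).round(1))
E
```

```text
225 [(281.5, 32), (286.5, 43), (300.5, 20), (304.5, 34), (322.5, 70)]
228 [(278.5, 37), (282.5, 46), (285.5, 25), (287.5, 20), (292.5, 20), (297.5, 55), (299.5, 39), (302.5, 40), (305.5, 53), (322.5, 75)]
231 [(275.5, 59), (286.5, 28), (292.5, 47), (297.5, 39), (305.5, 79), (308.5, 22), (322.5, 79)]
234 [(273.5, 38), (276.5, 24), (278.5, 20), (287.5, 20), (294.5, 35), (297.5, 33), (300.5, 52), (304.5, 32), (306.5, 57), (312.5, 36), (314.5, 47), (322.5, 76)]
237 [(272.5, 37), (275.5, 22), (281.5, 60), (287.5, 50), (291.5, 29), (294.5, 21), (301.5, 25), (306.5, 32), (310.5, 42), (314.5, 77)]
240 [(267.5, 23), (271.5, 19), (280.5, 20), (286.5, 19), (288.5, 21), (304.5, 28), (310.5, 18), (314.5, 85)]
(549, -318) 37 222 [282.7 227.8] [307.9 228.5] 220.9 235.4
(549, -318) 50 214 [278.2 229.9] [312.2 231.1] 220.7 240.3
(549, -318) 50 196 [278.1 234.9] [311.9 236.1] 225.6 245.4
(549, -318) 68 190 [272.1 236.7] [317.9 238.1] 223.8 250.9
90 [ 528.7 -225. ] [ 528.7 -221. ]
88 [ 531.7 -224.3] [ 531.8 -220.3]
86 [ 534.6 -223.8] [ 534.9 -219.8]
84 [ 537.6 -223.3] [ 538.1 -219.3]
82 [ 540.7 -222.9] [ 541.2 -219. ]
80 [ 543.7 -222.6] [ 544.4 -218.7]
78 [ 546.8 -222.5] [ 547.6 -218.5]
76 [ 549.9 -222.4] [ 550.9 -218.5]
(551, -318.5) 37 222 [283.4 227.8] [308.6 228.5] 220.9 235.4
(551, -318.5) 50 214 [278.9 229.9] [312.9 231.1] 220.7 240.3
(551, -318.5) 50 196 [278.8 234.9] [312.6 236.1] 225.5 245.4
(551, -318.5) 68 190 [272.8 236.7] [318.6 238.1] 223.8 250.9
90 [ 530.7 -225.5] [ 530.7 -221.5]
88 [ 533.7 -224.8] [ 533.8 -220.8]
86 [ 536.6 -224.3] [ 536.9 -220.3]
84 [ 539.6 -223.8] [ 540.1 -219.8]
82 [ 542.7 -223.4] [ 543.2 -219.5]
80 [ 545.7 -223.1] [ 546.4 -219.2]
78 [ 548.8 -223. ] [ 549.6 -219. ]
76 [ 551.9 -222.9] [ 552.9 -219. ]
```

Emit:
jog_arm(plan=[0.002,0,0,0,0,0,0.004,0.0005,0,0,0,0,0.006,0.0005,0,0,0,0,0.008,0.001,0,0,0,0,0.01,0.001,0,0,0,0,0.0115,0.001,0,0,0,0,0.012,0.001,0,0,0,0,0.012,0.001,0,0,0,0])

```text
clock: 8.65
eef_pos: [547.3, -222.7, 198.5]
eef_rot: [3.142, -0.0, 0.292]
wrist_force: [-2.6, -0.4, -0.3]
finger_gap: 0.3
finger_force: 1.0
```

```bash
python3 - <<'E'
from h import *
from cell import camera,manip
p,d=camera("side");np.savez("side4.npz",p=p,d=d)
c=p[205:265,252:332];cv2.imwrite("pics/c5.png",cv2.resize(c[:,:,::-1],(800,600),interpolation=cv2.INTER_NEAREST))
s=manip.read_state();print(s['eef_pos'],s['wrist_force'],s['clock'])
print(p.max(2)[233:246,268:288])
E
```

```text
[ 547.30737411 -222.68276611  198.47202749] [-2.28148954 -0.80714789 -0.04058803] 8.7
[[210 209 210 210 209 210 201 216 201 142 123 197 219 221 217 179 139 138
  167 208]
 [206 206 207 206 206 219 215 219 194 123 121 173 209 184 154 197 211 168
  144 161]
 [204 205 205 204 202 175 142 187 176 120 123 135 199 216 211 223 227 223
  207 166]
 [203 204 204 202 200 191 207 216 171 120 122 125 146 202 221 222 230 233
  228 216]
 [201 202 202 200 209 189 210 219 165 120 109 101 110 142 188 216 219 224
  232 231]
 [198 199 201 201 180 167 176 173 144 109  90  80  90 118 152 182 216 223
  219 224]
 [197 217 227 194 137 124 115 108 103  87  74  71  93 121 134 143 162 187
  218 226]
 [221 222 224 193 124  93  90  90  92 101  93  80  92 119 132 135 137 151
  172 189]
 [224 223 223 206 154 111 109 191 224 179 111 114 116 119 133 139 133 134
  142 145]
 [224 223 221 219 195 146 172 188 216 228 178 114 120 120 123 127 131 133
  139 137]
 [221 221 221 222 214 167 142 188 192 215 227 176 108 117 119 120 111 114
  134 137]
 [222 223 224 223 219 177 134 151 190 191 214 228 177 109 113 118 117 102
  113 125]
 [222 221 219 216 209 172 140 142 153 163 170 216 215 189 150 105 114 116
  118 120]]
```

View pics/c5.png

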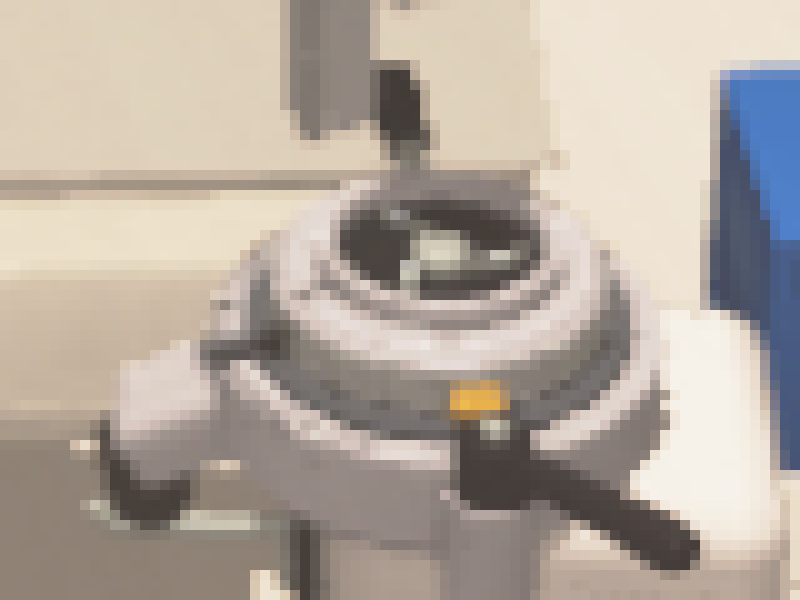

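The pointer fin is now at (270,340), touching the tab's inner end at (205–252,350) in the picture, and looks a few degrees short. I'll back the finger off the sleeve for a clean view. Then I'll fit axis and angles by least squares from the dark-blob centroids of sleeve, pointer and tab.

Emit:
jog_arm(plan=[-0.01,-0.001,0,0,0,0,-0.025,-0.002,0,0,0,0,-0.04,-0.003,0,0,0,0,-0.04,-0.003,0,0,0,0])

```text
clock: 9.1
eef_pos: [506.1, -225.8, 198.9]
eef_rot: [3.141, -0.001, 0.291]
wrist_force: [0.7, 0.2, 0.0]
finger_gap: 0.3
finger_force: 0.0
```

```bash
cat > fit.py <<'E'
from h import *
from scipy.optimize import least_squares
import sys
def cen(p,box,thr,bg):   # darkness-weighted centroid inside box (c0,c1,r0,r1)
    c0,c1,r0,r1=box;w=np.clip(thr-p[r0:r1,c0:c1],0,None)/bg
    v,u=np.mgrid[r0:r1,c0:c1];return np.array([(w*u).sum(),(w*v).sum()])/w.sum(),w.sum()
def run(last,sbox,pbox):
    A=np.load("side0.npz")['p'].max(2).astype(float);B=np.load(last)['p'].max(2).astype(float)
    obs=[cen(A,(268,284,212,224),120,1),cen(B,sbox,120,1),cen(A,(283,290,241,247),95,1),cen(B,pbox,88,1),cen(B,(271,276,238,242),125,1)]
    for o in obs:print(o[0].round(2),int(o[1]))
    uv=np.array([o[0] for o in obs])
    def mod(x,zp,zt):
        f=lambda r,a,z:[x[0]+r*np.cos(np.radians(a)),x[1]+r*np.sin(np.radians(a)),z]
        return proj("side",[f(92,x[2],205),f(92,x[3],205),f(x[5],x[2]+110,zp),f(x[5],x[3]+110,zp),f(67.5,x[4],zt)])
    for zp,zt in((202,197.5),(203,197),(201,198)):
        s=least_squares(lambda x:np.r_[(mod(x,zp,zt)-uv).ravel(),(x[0]-550)/3,(x[1]+318)/3,(x[5]-55.5)/2],[550,-318,112,78,186,55.5])
        x=s.x;print(zp,x.round(1),"res",(mod(x,zp,zt)-uv).round(1).tolist(),"ptr-tab deg",(x[3]+110-x[4]).round(1))
E
python3 - <<'E'
from fit import *
from cell import camera
p,d=camera("side");np.savez("side5.npz",p=p,d=d)
print(p.max(2)[236:243,270:284]);print(p.max(2)[209:222,284:298])
run("side5.npz",(286,297,208,220),(277,282,236,242))
E
```

```text
[[203 201 200 191 207 216 172 120 121 125 145 202 221 222]
 [201 200 208 188 209 219 165 119 108 100 108 141 188 215]
 [200 200 179 166 176 173 144 108  89  78  89 117 151 182]
 [227 194 136 123 115 107 102  87  72  70  92 121 134 143]
 [224 192 123  93  89  88  91 101  91  78  91 118 131 134]
 [223 206 153 110 108 190 223 178 110 114 115 118 133 139]
 [221 219 194 146 171 188 216 228 177 113 119 119 122 127]]
[[222 223 222 221 221 222 222 222 223 223 223 222 222 222]
 [223 223 222 222 221 222 223 223 223 223 223 223 223 223]
 [222 222 222 222 222 184 132 132 139 197 223 223 223 222]
 [222 222 221 221 189 111  65  64  72 182 223 223 222 222]
 [222 222 222 222 176  83  65  65  67 120 197 222 223 223]
 [222 222 222 223 189 110  65  65  69  75 182 223 223 223]
 [222 221 221 222 218 159  65  65  68  70 181 223 223 223]
 [221 221 222 222 222 169  65  68  71  70 181 223 223 223]
 [222 222 222 222 222 169  66  69  72  71 140 207 223 223]
 [222 222 222 222 222 187 107  68  81  81 101 190 223 222]
 [222 222 222 222 221 217 159 140 188 190 147 186 223 223]
 [222 222 222 222 221 222 174 153 202 202 200 217 222 223]
 [223 222 222 222 219 215 203 187 187 182 185 204 213 213]]
[276.13 218.65] 1610
[291.3  214.98] 1366
[285.68 243.73] 63
[278.67 239.  ] 55
[274.01 240.01] 169
202 [ 549.8 -318.8  111.6   79.7  185.9   55.9] res [[0.0, 0.3], [-0.2, 0.7], [0.1, -0.5], [-0.2, -0.6], [0.3, -0.2]] ptr-tab deg 3.8
203 [ 549.8 -319.1  111.7   79.9  185.2   56.1] res [[0.0, 0.4], [-0.3, 0.8], [0.1, -0.7], [-0.2, -0.7], [0.2, -0.1]] ptr-tab deg 4.7
201 [ 549.8 -318.4  111.5   79.5  186.6   55.7] res [[0.0, 0.2], [-0.2, 0.7], [0.0, -0.4], [-0.2, -0.4], [0.3, -0.2]] ptr-tab deg 3.0
```

The fit gives residuals of about 0.7 px or less and puts the pointer about 4° short of the tab (tab 186°, pointer 189.7°). I'll push 6 mm past the last contact.

Emit:
jog_arm(plan=[0.015,0.001,0,0,0,0,0.03,0.002,0,0,0,0,0.038,0.003,0,0,0,0,0.041,0.003,0,0,0,0,0.043,0.003,0,0,0,0,0.0445,0.003,0,0,0,0,0.0455,0.003,0,0,0,0,0.046,0.003,0,0,0,0,0.046,0.003,0,0,0,0,0.046,0.003,0,0,0,0])

```text
clock: 10.15
eef_pos: [553.1, -222.8, 198.4]
eef_rot: [-3.142, 0.0, 0.292]
wrist_force: [-2.8, -0.9, -0.5]
finger_gap: 0.7
finger_force: 1.4
```

Emit:
jog_arm(plan=[-0.01,-0.001,0,0,0,0,-0.025,-0.002,0,0,0,0,-0.04,-0.003,0,0,0,0,-0.04,-0.003,0,0,0,0])

```text
clock: 10.55
eef_pos: [512.1, -225.9, 198.9]
eef_rot: [3.141, -0.001, 0.291]
wrist_force: [0.1, 0.9, 0.2]
finger_gap: 0.2
finger_force: 0.0
```

```bash
python3 - <<'E'
from fit import *
from cell import camera
p,d=camera("side");np.savez("side6.npz",p=p,d=d)
print(p.max(2)[234:243,270:284])
run("side6.npz",(286,299,208,220),(277,282,235,241))
c=p[205:265,252:332];cv2.imwrite("pics/c6.png",cv2.resize(c[:,:,::-1],(800,600),interpolation=cv2.INTER_NEAREST))
E
```

```text
[[206 206 205 219 215 219 193 122 120 171 207 214 216 220]
 [205 204 202 175 141 187 175 119 119 144 206 222 220 226]
 [204 201 200 190 207 216 171 119 121 129 157 209 222 222]
 [201 199 209 189 209 219 165 106  89  92 117 156 206 221]
 [200 200 179 167 176 173 136  84  71  71 107 132 146 172]
 [227 194 136 124 115 108  99  87  78  79 111 130 130 146]
 [224 192 124  92  89  88  91 102  94  83  99 122 132 134]
 [223 206 154 110 108 190 224 178 110 114 115 121 139 139]
 [221 219 194 146 171 188 216 228 178 114 119 119 111 113]]
[276.13 218.65] 1610
[293.32 215.07] 1393
[285.68 243.73] 63
[278.41 238.48] 63
[274.02 240.02] 167
202 [ 549.9 -319.1  111.5   76.1  185.7   55.8] res [[0.1, 0.4], [-0.3, 0.6], [0.1, -0.5], [-0.3, -0.7], [0.3, -0.2]] ptr-tab deg 0.4
203 [ 549.9 -319.4  111.6   76.3  185.    56. ] res [[0.1, 0.4], [-0.4, 0.7], [0.2, -0.7], [-0.3, -0.8], [0.2, -0.2]] ptr-tab deg 1.3
201 [ 549.9 -318.7  111.5   75.9  186.4   55.6] res [[0.1, 0.3], [-0.3, 0.6], [0.1, -0.3], [-0.3, -0.5], [0.4, -0.2]] ptr-tab deg -0.5
```

View pics/c6.png

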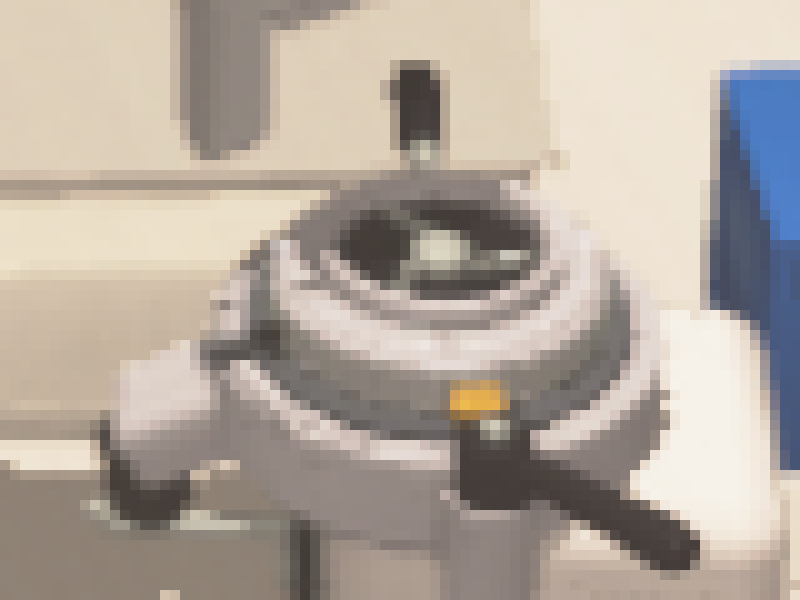

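The fit says the pointer is within 0.5–1.3° of alignment, and a direct row comparison puts it about 1.6° short. The picture agrees, with the fin at (265,335) and the tab at (205–250,348). I'll add a 2 mm trim push, back away, and re-measure.

Emit:
jog_arm(plan=[0.015,0.001,0,0,0,0,0.03,0.002,0,0,0,0,0.038,0.003,0,0,0,0,0.04,0.003,0,0,0,0,0.041,0.003,0,0,0,0,0.042,0.003,0,0,0,0,0.042,0.003,0,0,0,0,0.042,0.003,0,0,0,0,0.042,0.003,0,0,0,0])

```text
clock: 11.5
eef_pos: [555.0, -222.8, 198.4]
eef_rot: [-3.141, 0.0, 0.292]
wrist_force: [-1.9, 0.6, -1.0]
finger_gap: 0.3
finger_force: 1.4
```

Emit:
jog_arm(plan=[-0.01,-0.001,0,0,0,0,-0.025,-0.002,0,0,0,0,-0.04,-0.003,0,0,0,0,-0.04,-0.003,0,0,0,0])

```text
clock: 11.9
eef_pos: [514.1, -226.1, 199.0]
eef_rot: [3.141, -0.001, 0.291]
wrist_force: [-0.1, -0.2, 0.4]
finger_gap: 0.7
finger_force: 0.0
```

```bash
python3 - <<'E'
from fit import *
from cell import camera
p,d=camera("side");np.savez("side7.npz",p=p,d=d)
print(p.max(2)[234:243,270:284])
run("side7.npz",(286,299,208,220),(277,282,235,241))
from wp import *
for a in np.arange(303.5,210,-6): print(a,pos((539,-401),51,a,1,7.5).round(1))
print("gap",pos((539,-401),51,303.5,1,7.5,12).round(1))
E
```

```text
[[206 206 205 220 215 219 193 122 123 173 205 209 215 219]
 [204 204 202 175 141 187 175 119 121 143 207 222 220 227]
 [204 201 200 191 207 216 171 119 109 109 145 210 224 222]
 [202 200 208 188 209 219 161 100  84  84 114 150 204 221]
 [200 200 180 167 176 173 134  81  70  74 109 130 154 178]
 [227 194 135 123 115 107  99  88  81  83 113 131 135 139]
 [224 192 124  93  90  89  91 102 111 114 120 128 134 133]
 [223 206 154 111 108 190 224 178 113 119 119 120 135 138]
 [221 219 194 146 171 187 216 228 178 114 119 119 121 122]]
[276.13 218.65] 1610
[293.93 215.01] 1441
[285.68 243.73] 63
[278.27 238.07] 59
[274.02 240.01] 165
202 [ 549.9 -318.9  111.6   74.8  185.7   55.7] res [[0.1, 0.3], [-0.3, 0.6], [0.1, -0.5], [-0.3, -0.6], [0.3, -0.2]] ptr-tab deg -1.0
203 [ 550.  -319.3  111.6   75.   185.    55.9] res [[0.1, 0.4], [-0.3, 0.7], [0.2, -0.7], [-0.3, -0.7], [0.2, -0.2]] ptr-tab deg -0.1
201 [ 549.9 -318.6  111.5   74.6  186.4   55.5] res [[0.1, 0.3], [-0.2, 0.6], [0.1, -0.4], [-0.3, -0.4], [0.4, -0.2]] ptr-tab deg -1.9
303.5 [ 582.8 -433.2]
297.5 [ 578.2 -438.1]
291.5 [ 573.1 -442.4]
285.5 [ 567.8 -445.9]
279.5 [ 564.2 -448.5]
273.5 [ 560.2 -450.8]
267.5 [ 555.9 -452.8]
261.5 [ 551.3 -454.4]
255.5 [ 546.4 -455.6]
249.5 [ 541.2 -456.3]
243.5 [ 535.8 -456.4]
237.5 [ 530.3 -455.9]
231.5 [ 524.7 -454.8]
225.5 [ 519.2 -453. ]
219.5 [ 513.7 -450.5]
213.5 [ 508.5 -447.3]
gap [ 592.8 -426.5]
```

The pointer is now within about 1° of the tab, against a tolerance of about 3.8°. I'll rise and go over to the counterclockwise side of the lever.

Emit:
jog_arm(plan=[0,0,0.035,0,0,0,0,0,0.067,0,0,0,0,0,0.067,0,0,0,0.015,-0.04,0.067,0,0,0,0.03,-0.08,0.067,0,0,0,0.05,-0.12,0.067,0,0,0,0.067,-0.16,0.067,0,0,0,0.082,-0.198,0.067,0,0,0,0.082,-0.198,0.067,0,0,0,0.082,-0.198,0.067,0,0,0,0.082,-0.198,0.03,0,0,0,0.082,-0.198,0.005,0,0,0,0.082,-0.198,-0.007,0,0,0,0.082,-0.198,-0.007,0,0,0])

```text
clock: 13.35
eef_pos: [597.0, -422.7, 190.8]
eef_rot: [-3.14, 0.001, 0.293]
wrist_force: [-0.4, -0.2, 0.4]
finger_gap: 0.5
finger_force: 0.0
```

Emit:
jog_arm(plan=[-0.007,-0.005,0,0,0,0,-0.014,-0.01,0,0,0,0,-0.019,-0.015,0,0,0,0,-0.024,-0.0195,0,0,0,0,-0.029,-0.023,0,0,0,0,-0.033,-0.0255,0,0,0,0,-0.037,-0.028,0,0,0,0,-0.041,-0.03,0,0,0,0,-0.0455,-0.0315,0,0,0,0,-0.0505,-0.0325,0,0,0,0,-0.056,-0.0335,0,0,0,0,-0.061,-0.0335,0,0,0,0,-0.0665,-0.033,0,0,0,0,-0.0725,-0.032,0,0,0,0])

```text
clock: 14.75
eef_pos: [524.2, -455.8, 191.5]
eef_rot: [3.141, -0.0, 0.292]
wrist_force: [4.1, -0.6, 0.0]
finger_gap: 0.1
finger_force: 1.7
```

Emit:
jog_arm(plan=[-0.003,0.001,0,0,0,0,-0.0055,0.002,0,0,0,0,-0.008,0.003,0,0,0,0,-0.011,0.0045,0,0,0,0,-0.011,0.0045,0,0,0,0])

```text
clock: 15.25
eef_pos: [513.4, -451.2, 191.5]
eef_rot: [-3.142, 0.0, 0.292]
wrist_force: [2.3, -0.3, 0.2]
finger_gap: 0.5
finger_force: 0.8
```

Emit:
jog_arm(plan=[-0.001,0.001,0,0,0,0,-0.002,0.002,0,0,0,0,-0.003,0.003,0,0,0,0,-0.003,0.003,0,0,0,0])

```text
clock: 15.65
eef_pos: [510.7, -448.4, 191.5]
eef_rot: [3.141, -0.0, 0.292]
wrist_force: [2.7, -2.9, 0.0]
finger_gap: 0.4
finger_force: 2.2
```

Emit:
jog_arm(plan=[-0.001,0.001,0,0,0,0,-0.002,0.0025,0,0,0,0,-0.002,0.0025,0,0,0,0,-0.002,0.0025,0,0,0,0])

```text
clock: 16.05
eef_pos: [510.1, -447.8, 191.9]
eef_rot: [3.135, -0.003, 0.291]
wrist_force: [18.0, -17.8, -4.2]
finger_gap: 0.6
finger_force: 12.5
```

The force rose to 25 N with no travel, so the lever is at its clamped stop. I'll back off, rise, retreat and check.

Emit:
jog_arm(plan=[0.006,-0.008,0,0,0,0,0.015,-0.02,0,0,0,0,0.015,-0.02,0.03,0,0,0,0.015,-0.02,0.075,0,0,0,-0.03,-0.02,0.09,0,0,0,-0.08,-0.02,0.09,0,0,0,-0.13,-0.02,0.09,0,0,0,-0.18,-0.02,0.09,0,0,0,-0.18,-0.02,0.09,0,0,0,-0.18,-0.02,0.09,0,0,0])

```text
clock: 17.05
eef_pos: [328.0, -465.7, 281.9]
eef_rot: [3.142, -0.0, 0.29]
wrist_force: [0.3, -0.8, 0.7]
finger_gap: 0.3
finger_force: 0.0
```

```bash
python3 - <<'E'
from fit import *
from cell import camera
p,d=camera("side");np.savez("side8.npz",p=p,d=d)
print(p.max(2)[234:243,270:284])
run("side8.npz",(286,299,208,220),(277,282,235,241))
c=p[205:285,252:352];cv2.imwrite("pics/c8.png",cv2.resize(c[:,:,::-1],(750,600),interpolation=cv2.INTER_CUBIC))
E
```

```text
[[207 207 206 220 215 219 194 124 124 174 206 210 216 220]
 [205 205 203 176 142 188 177 120 123 144 208 223 221 228]
 [204 202 201 192 207 217 172 121 110 111 146 211 224 222]
 [203 201 210 189 210 219 163 102  87  86 115 151 205 222]
 [201 201 180 167 177 174 136  84  75  78 111 132 156 179]
 [227 195 137 125 116 109 101  90  83  86 115 132 137 141]
 [225 193 125  95  91  91  93 104 113 116 122 130 136 135]
 [224 206 155 112 109 192 225 180 115 121 122 122 137 140]
 [222 219 195 147 172 189 217 229 179 115 120 121 123 124]]
[276.13 218.65] 1610
[293.99 215.07] 1272
[285.68 243.73] 63
[278.27 238.11] 37
[274.05 240.03] 152
202 [ 549.9 -319.   111.5   74.7  185.8   55.7] res [[0.1, 0.3], [-0.3, 0.6], [0.1, -0.5], [-0.3, -0.6], [0.3, -0.2]] ptr-tab deg -1.1
203 [ 550.  -319.3  111.6   74.9  185.1   55.9] res [[0.1, 0.4], [-0.3, 0.7], [0.2, -0.7], [-0.3, -0.8], [0.2, -0.1]] ptr-tab deg -0.2
201 [ 549.9 -318.6  111.5   74.5  186.5   55.5] res [[0.1, 0.3], [-0.2, 0.5], [0.1, -0.4], [-0.3, -0.4], [0.3, -0.2]] ptr-tab deg -2.0
```

View pics/c8.png

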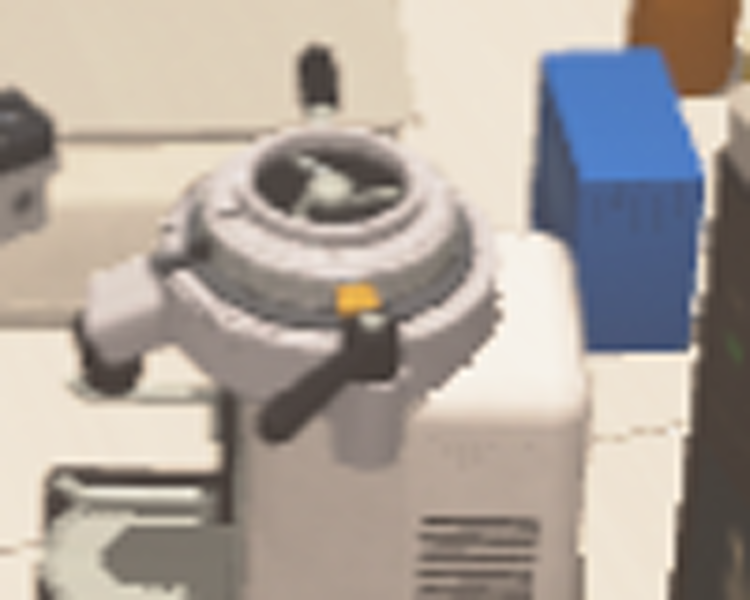

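The lever is back at its clamped position, with its tip at (275,428). The collar has not moved since the trim push, and the pointer at (195,245) is in line with the tab. The robot is clear of everything.

```bash
python3 -c "
from cell import manip
print(manip.sign_off())"
```

```text
the job is handed in; nothing more can be done
None
```

I handed the job in at about 17 s of the 64 s allowed: lever released to its stop, collar pointer measured about 1° (1 mm) from the memory tab against 4 mm allowed, lever pushed back to its clamped stop, finger clear. Only the side camera was usable because the top one was blocked, and sign-off returned no verdict.

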